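# Drag a closed parts case into its bench dock and latch it

### The arm

A 7-joint arm with a two-finger parallel gripper is mounted at the origin on a cart in front of the work surface, level with it; the furniture and walls round the work are solid. World frame = base frame: x ahead of the robot, y to its left, z up, the work surface at z = 0. Lengths are in mm, angles in rad, forces in N, time in s.
With the tool pointing down it reaches from about 425 to 950 mm from the base axis. Payload 4.7 kg.
Tool frame: the origin (TCP) lies midway between the tips of the shut fingers; the grasp point (between the pads) lies 19 mm behind it; z points along the fingers, y is the line along which they close (so a half turn about z gives the same grasp; the last joint's range is limited). The gripper opens to 85 mm and grips with 20 to 120 N. Pads are 22 mm wide; open, the fingers measure 114 mm over their backs; the gripper's body (76 mm by 85 mm) begins 54 mm behind the grasp point. The pads swing forward as they close: fully open they stand 13 mm farther back than shut.
Start: joints at [-1.369, 0.469, -0.049, 1.532, 0.024, 1.141, -0.082], TCP at [154.367, 657.129, 231.335] pointing down, gripper open.
Joint ranges: [-2.59, 2.59], [-0.33, 1.99], [-1.39, 1.29], [0.1, 2.45], [-1.04, 4.18], [0.21, 1.99], [-2.66, 2.66]. Speed limits (rad/s): [2.57, 2.57, 3.14, 3.14, 3.14, 3.14, 3.14].

### API

Orientations are given as a rotation vector (axis times angle).
In Python, from plant import r gives the robot as it stands.
- The arm moves only by the shell command python3 -m handwheel 'ROWS' [OPENING]. ROWS is JSON, a list of rows, each a list of 2 entries, a list of its own where there are three numbers: the shift along the world's x, y, z in units of 30 mm (1.0 is 30 mm), then the turn about the world's z in units of 8 degrees (1.0 is 8 degrees). A call has exactly 10 rows; each row shifts and turns the commanded pose from where the row before left it; what a row does not reach is not made up. A row lasts 1/10 s, in which the tool goes at most 50 mm and 8.59 degrees, less where a joint would pass 70% of its speed; a pose out of reach is approached as far as the arm can. A call is refused whole if a number of a shift passes 1 or a number of a turn 1, either way. A call with a gripper value outside its range is refused whole. OPENING is the closure, from -1 (fully open) to 1 (shut), set as the call begins (- or left out, the last holds). The fingers move at their own pace and stop on an object; the grip force is fixed at half the most. Time passes only in rows, so rows that do not move let the fingers close, or fill a call up. It gives the time, the measured TCP pose, the force, the opening and the grip force at its end, in the units of the state.
- r.state(): the state, without advancing time (a new reading comes with each control period).
- r.get_image(name): name is "scene" or "top" or "wrist"; returns the picture (400x640x3 uint8, red, green, blue); there is no depth.
- r.get_calibration(name): a dict with "camera_matrix" (3x3 intrinsics, pixels), "rvec" (rotation vector, rad) and "tvec" (3), from world to camera coordinates, as OpenCV has them. Camera axes: x right, y down, z forward; pixel columns grow to the right and rows downward; lengths in mm; the calibration is good to about 2 mm. The wrist camera is an equidistant fisheye: a pixel r from the principal point sees the ray r / f radians off the axis. A picture is of the moment at which its call begins: read the wrist's pose just before it. get_calibration takes no time and is no camera call; for the wrist camera it gives the pose at the moment of the call.
- r.sign_off(): hands the job in; it is judged then, once.
The state is a dict: "time": time; "joints": joint angles; "joint_vel": joint speeds; "effort": joint torques, N m; "position": TCP position; "orientation": TCP orientation; "wrist_force": force on the tool from outside, world axes, zero at the start; "ft_torque": the same for the moment, N m; "width": finger opening in mm; "gripper_force": force on a finger pad.
Only numpy, scipy, OpenCV 4.12 (cv2) and the standard library are available. Lean on these libraries where they do the work, as an engineer would, in place of code of your own. Each camera call takes 0.05 s, during which the arm holds its last target. There are 200 camera calls.

### The job

Hook the fingertips behind the far side of the closed parts case and drag it along the bench into the dock, until its near side sits square on both rubber stop pads; these are screwed some millimetres in or out each time, so feel for them. Keep pulling for a good half second so that it presses on the pads with a steady 10 N or so, never 25 N; then let go and swing the dock's arm by its upright peg all the way round behind the case. Do not force the case if it catches on the guides, keep it flat on the bench and leave the other things alone.

Things in the scene. Friction and masses are not known exactly. Their poses are not given: they have to be found in the camera images.
- case: Closed flat parts case, 0.4 to 0.8 kg, too wide to grip, lid stays shut; slides on the bench. Origin: centre of underside; x towards its far long side, y left, z up. Faces at x = -48 and +48 mm (far face below z = 35: +47) and y = -76 and +76; 46 high. A catch stands 4 mm proud mid near side and fits between the stops. Starts beyond the dock, near side roughly to the robot.
- dock: Aluminium dock fixed to the bench: cross wall (40 mm high) at the robot's end, side guides 22 high, no floor, open above and at the far end. Origin: on the bench, about where the case's origin ends (see stop); x out of the mouth, y left, as the docked case's. Guides' inner faces at y = -80 and +80, x = -58 to 68; then lead-ins flare at 25 degrees to x = 103, y = +-97.
- stop: The dock's two rubber stop pads and their screws, at y = -48 and +48 mm, pads 36 wide, 34 high. Origin and axes: the dock's; the origin does not show the setting: both pads are screwed to one setting, their faces between x = -52 and -42 (the case then ends at x = -4 to 6), differing each time and not reported: feel for it. They do not yield; about 0.1 mm per newton in all.
- latch (a joint): Angle (rad) of the dock's flat steel arm, 62x14 mm, at 24 to 34 mm over the bench, on a vertical pivot at the far end of the left guide. At 0 it points 60 degrees left of dock x; growing turns it clockwise from above; at its end stop, 2.618, it points along dock -y, 3 to 13 mm behind the docked case. Friction (0.03 N m) holds it.
- latch_pin (a point): Top of the upright round black peg near the arm's free end, to pinch: 13 mm thick, 54 mm from the pivot, standing from 34 to 66 mm over the bench.
- latch_pivot (a point): Pivot of the arm, 24 mm over the bench, at dock x = 64.5, y = 94 mm; stays put.
- block: Bystander: aluminium locating block, 40x60x28 mm, to the right of the dock. Origin: centre of its underside.
- mount: Bystander: white threaded lens mount, 25 mm across, 22 mm high, to the left. Origin: centre of its underside.
- indicator: Bystander: dial indicator lying flat, 129x57x19 mm, to the left. Origin: centre of its underside.
There are look-alikes about, which are no part of the job. There is more than one size of the case; the job needs the smaller.

How it is judged:
By the outcome, as a careful person would: the job done as asked, in the order asked, and still so for the second after the job is handed in, with the robot touching nothing.
It also fails if it takes over 72 s, if anything falls off the work surface, if the arm or the gripper's body presses on something with over 40 N, if the wrist force passes 120 N, or if a joint passes its speed limit or range.

## Working session

There is one attempt and no reset: what is moved stays moved. The work goes in short steps, Python scripts to look and compute and a shell command to move; the robot and the scene stay as the last step left them, time stands still between calls to the robot, and variables do not carry over. Pictures are saved under pics/ and viewed, at most 10 in all, crops included, and the job is handed in when it is done.

```bash
mkdir -p pics; ls; python3 - <<'E'
from plant import r
import cv2,numpy as np
for n in("scene","top"):
    im=r.get_image(n); cv2.imwrite(f"pics/{n}0.png",im[:,:,::-1]); c=r.get_calibration(n)
    R=cv2.Rodrigues(np.array(c["rvec"]))[0]; print(n,np.round(c["camera_matrix"],1).tolist(),(-R.T@np.array(c["tvec"]).ravel()).round(),R.round(2).tolist())
print(r.state())
E
```

```text
pics
scene [[442.7, 0.0, 322.2], [0.0, 442.7, 202.4], [0.0, 0.0, 1.0]] [ -61. -652.  761.] [[0.66, -0.75, -0.02], [-0.47, -0.4, -0.79], [0.58, 0.53, -0.61]]
top [[423.3, 0.0, 321.4], [0.0, 423.3, 199.7], [0.0, 0.0, 1.0]] [ 351.  -93. 1360.] [[0.01, -1.0, -0.01], [-0.98, -0.01, -0.19], [0.19, 0.01, -0.98]]
{'time': 0.1, 'joints': array([-1.3688854 ,  0.46937879, -0.04859642,  1.53351359,  0.02409695,
        1.14101338, -0.08234332]), 'joint_vel': array([ 6.32619745e-04, -3.07656416e-03,  7.89952599e-05, -2.50497107e-03,
        5.49194884e-04, -2.50662884e-05, -9.84227319e-04]), 'effort': array([ 5.90373456e-04, -5.11515677e+01, -4.69472946e-02, -2.38389713e+01,
        1.07730881e-02,  4.37337236e-03, -1.43072174e-05]), 'position': array([154.28719216, 656.61785431, 230.38000311]), 'orientation': array([-3.61760318e-01, -3.12054821e+00,  2.70434136e-03]), 'wrist_force': array([ 0.27302505, -0.42130358, -0.01646116]), 'ft_torque': array([ 0.04184352, -0.00322593,  0.00658852]), 'gripper_force': 0.0, 'width': 84.9511018390808}
```

View pics/top0.png

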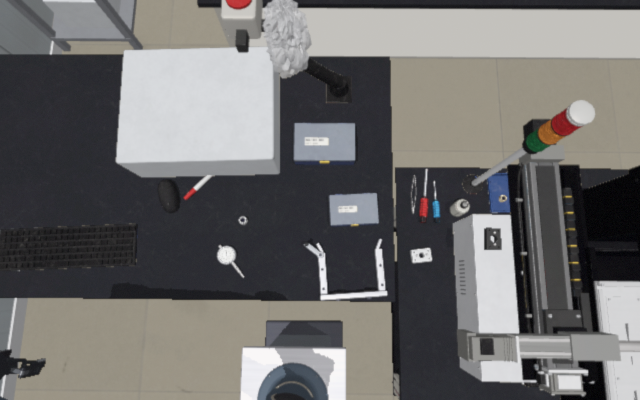

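View pics/scene0.png

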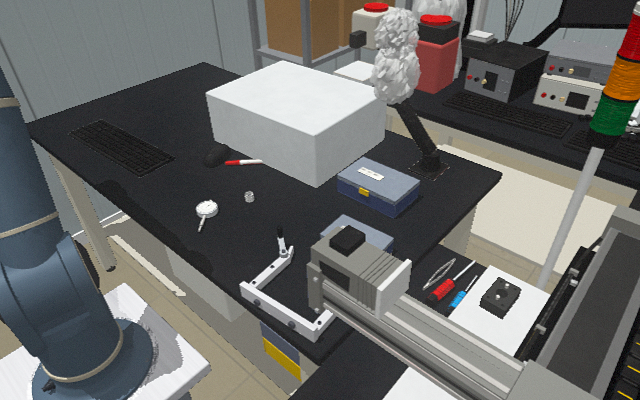

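The top view shows two blue-grey cases: the larger at (325,142) and the smaller at (355,209). The smaller one fits the job. The dock is a white U at (352,275) with its mouth up (+x). The latch arm is at (313,248), at the far end of the left guide.

```bash
cat > h.py <<'E'
import cv2,numpy as np
from plant import r
def ray(n,px,c=None):
    c=c or r.get_calibration(n); K=np.array(c["camera_matrix"]); R=cv2.Rodrigues(np.array(c["rvec"],float))[0]; t=np.array(c["tvec"],float).ravel()
    v=np.array([(px[0]-K[0,2])/K[0,0],(px[1]-K[1,2])/K[1,1]])
    if n=="wrist":
        th=np.hypot(*v); d=np.r_[v/max(th,1e-9)*np.sin(th),np.cos(th)]
    else: d=np.r_[v,1]
    return -R.T@t,R.T@d
def onz(n,px,z,c=None):
    o,d=ray(n,px,c); return (o+d*(z-o[2])/d[2])[:2]
def proj(n,P,c=None):
    c=c or r.get_calibration(n); K=np.array(c["camera_matrix"]); R=cv2.Rodrigues(np.array(c["rvec"],float))[0]
    q=R@np.array(P,float)+np.array(c["tvec"],float).ravel()
    if n=="wrist":
        s=np.hypot(q[0],q[1]); th=np.arctan2(s,q[2]); v=q[:2]/s*th
    else: v=q[:2]/q[2]
    return v*[K[0,0],K[1,1]]+[K[0,2],K[1,2]]
E
python3 - <<'E'
from h import *
im=cv2.imread("pics/top0.png"); cr=im[120:305,290:440]; 
cv2.imwrite("pics/crop.png",cv2.resize(cr,None,fx=3.2,fy=3.2,interpolation=cv2.INTER_CUBIC))
hsv=cv2.cvtColor(im,cv2.COLOR_BGR2HSV)
for (u,v) in((370,200),(320,130),(352,295),(323,270)): print(u,v,im[v,u],hsv[v,u])
m=cv2.inRange(hsv,(100,30,90),(130,140,255)); m=cv2.morphologyEx(m,cv2.MORPH_CLOSE,np.ones((5,5)))
for c in cv2.findContours(m,0,1)[0]:
    if cv2.contourArea(c)>300:
        q=cv2.boxPoints(cv2.minAreaRect(c)); w=np.array([onz("top",p,46) for p in q]); print("blue",q.round(1).tolist(),w.round().tolist(),np.linalg.norm(w-np.roll(w,1,0),axis=1).round(),w.mean(0).round(1))
m=cv2.inRange(hsv,(0,0,150),(180,50,255)); m[:, :290]=0;m[:,400:]=0;m[:235]=0;m[302:]=0
for c in cv2.findContours(m,0,1)[0]:
    if cv2.contourArea(c)>15:
        q=cv2.approxPolyDP(c,2,True)[:,0]; print("white",cv2.contourArea(c),[(p.tolist(),onz("top",p,22).round().tolist()) for p in q])
E
```

```text
370 200 [172 161 153] [107  28 172]
320 130 [166 156 149] [108  26 166]
352 295 [244 240 241] [128   4 244]
323 270 [214 209 209] [120   6 214]
blue [[251.6999969482422, 393.79998779296875], [278.0, 361.8999938964844], [288.5, 370.5], [262.20001220703125, 402.3999938964844]] [[29.0, 115.0], [118.0, 41.0], [94.0, 9.0], [6.0, 83.0]] [ 39. 116.  39. 115.] [61.9 62. ]
blue [[285.0, 364.0], [297.0, 352.70001220703125], [334.20001220703125, 392.20001220703125], [322.20001220703125, 403.5]] [[112.0, 20.0], [144.0, -15.0], [37.0, -125.0], [5.0, -91.0]] [154.  47. 155.  47.] [ 74.7 -52.7]
blue [[486.29998779296875, 173.5], [506.70001220703125, 171.89999389648438], [509.79998779296875, 211.89999389648438], [489.29998779296875, 213.5]] [[696.0, -607.0], [702.0, -673.0], [572.0, -673.0], [567.0, -609.0]] [129.  66. 129.  64.] [ 634.2 -640.4]
white 865.0 [([381, 239], [486.0, -271.0]), ([375, 249], [454.0, -252.0]), ([379, 288], [334.0, -263.0]), ([375, 292], [322.0, -250.0]), ([327, 295], [311.0, -102.0]), ([324, 253], [440.0, -92.0]), ([318, 243], [471.0, -72.0]), ([319, 251], [446.0, -76.0]), ([309, 244], [468.0, -44.0]), ([306, 246], [461.0, -35.0]), ([318, 256], [430.0, -73.0]), ([320, 298], [302.0, -81.0]), ([386, 295], [313.0, -284.0]), ([381, 249], [454.0, -271.0]), ([378, 248], [457.0, -261.0])]
```

View pics/crop.png

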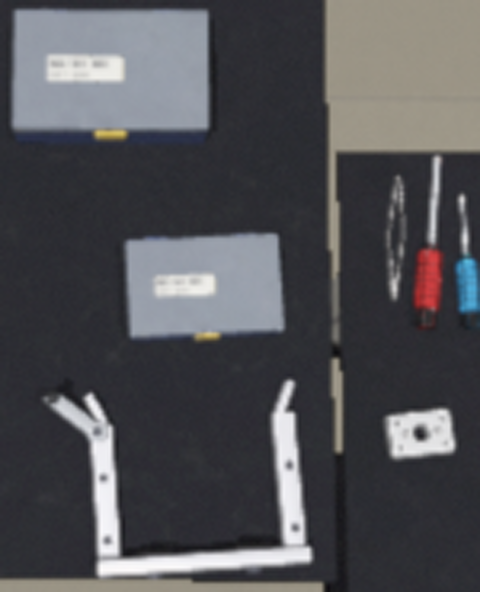

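The crop confirms the job's case: the smaller one at crop (205,285), with its yellow catch towards the dock. The dock is the U at crop (200,480), its wall at the bottom and the latch arm at (70,415) pointing up-left. I'll move the arm over for a close look.

```bash
python3 -m handwheel '[[[0.67,-1,0],0.2],[[0.67,-1,0],0.2],[[0.67,-1,0],0.2],[[0.67,-1,0],0.2],[[0.67,-1,0],0.2],[[0.67,-1,0],0.2],[[0.67,-1,0],0.2],[[0.67,-1,0],0.2],[[0.67,-1,0],0.2],[[0.67,-1,0],0.3]]' && python3 -m handwheel '[[[0.33,-1,0],0],[[0.33,-1,0],0],[[0.33,-1,0],0],[[0.33,-1,0],0],[[0.33,-1,0],0],[[0.33,-1,0],0],[[0.33,-1,0],0],[[0.33,-1,0],0],[[0.33,-1,0],0],[[0.33,-1,0],0]]' && python3 -m handwheel '[[[0.1,-1,0],0],[[0.1,-1,0],0],[[0.1,-1,0],0],[[0.1,-1,0],0],[[0.1,-1,0],0],[[0.1,-1,0],0],[[0.1,-1,0],0],[[0.1,-1,0],0],[[0,0,0],0],[[0,0,0],0]]'
python3 - <<'E'
from h import *
s=r.state(); print(s["joints"].round(3))
c=r.get_calibration("wrist"); im=r.get_image("wrist"); cv2.imwrite("pics/w1.png",im[:,:,::-1])
import json; json.dump({k:np.array(v).tolist() for k,v in c.items()},open("w1.json","w"))
print({k:np.round(v,2).tolist() for k,v in c.items()})
E
```

```text
time: 1.1
position: [355.8, 355.6, 231.1]
orientation: [0.101, -3.14, 0.001]
wrist_force: [-0.3, -0.1, -0.8]
width: 85.1
gripper_force: 0.0
time: 2.1
position: [454.3, 55.8, 231.2]
orientation: [0.098, -3.14, -0.0]
wrist_force: [-0.1, 0.5, 0.0]
width: 85.4
gripper_force: 0.0
time: 3.1
position: [478.0, -183.0, 231.0]
orientation: [0.096, -3.139, -0.001]
wrist_force: [0.4, 0.8, 0.2]
width: 85.6
gripper_force: 0.0
[-0.121  0.21   0.475  1.937 -0.112  1.021  2.035]
{'camera_matrix': [[309.71, 0.0, 320.13], [0.0, 309.71, 200.08], [0.0, 0.0, 1.0]], 'rvec': [-1.98, -2.11, -0.35], 'tvec': [211.89, -481.89, 229.1]}
```

View pics/w1.png

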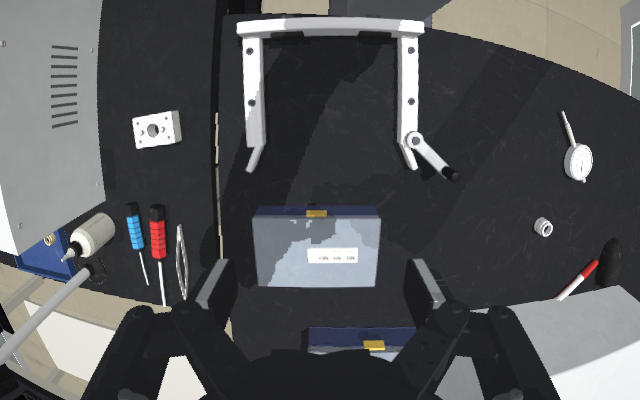

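The wrist view shows the small case's lid, with corners at about (254,217), (380,214), (378,287) and (257,287) and its yellow catch at (316,213). The dock's guides have inner edges at u≈263 and u≈399. The pivot is at (414,141) and the black peg at (451,174).

```bash
cat > meas.py <<'E'
from h import *
import json,sys
def run(name,cp,gp,pv,pin):
    c=json.load(open(name+".json")); im=cv2.imread("pics/%s.png"%name); g=cv2.cvtColor(im,cv2.COLOR_BGR2GRAY)
    sub=lambda p,w=4: cv2.cornerSubPix(g,np.float32(p).reshape(-1,1,2),(w,w),(-1,-1),(3,50,.01))[:,0]
    q=sub(cp); w=np.array([onz("wrist",p,46,c) for p in q])
    print("case",q.round(1).tolist(),w.round(1).tolist(),"sides",np.linalg.norm(w-np.roll(w,-1,0),axis=1).round(1),"ctr",w.mean(0).round(1))
    for a,b in((0,1),(3,2)): d=w[a]-w[b]; print(" yaw long",np.degrees(np.arctan2(-d[0],d[1])).round(2))
    for a,b in((3,0),(2,1)): d=w[a]-w[b]; print(" yaw short",np.degrees(np.arctan2(d[1],d[0])).round(2))
    # guide inner edges: strongest gradient along rows
    L=[]
    for side,(u0,v0,v1) in gp.items():
        P=[]
        for v in range(v0,v1,4):
            row=g[v,u0-9:u0+10].astype(float); d=np.abs(np.diff(row)); k=np.argmax(d)
            if d[k]>40: 
                s=d[max(k-1,0):k+2]; uu=u0-9+k+.5+((np.arange(max(k-1,0),k+2)-k)*s).sum()/s.sum(); P.append(onz("wrist",(uu,v),22,c))
        P=np.array(P); f=cv2.fitLine(np.float32(P),cv2.DIST_HUBER,0,.01,.01).ravel(); f=f*np.sign(f[0]) if f[0]<0 else f
        if f[0]<0:f[:2]*=-1
        print(side,len(P),"yaw",np.degrees(np.arctan(f[1]/f[0])).round(2),"at x=400 y=",np.interp(400,np.sort(P[:,0]),P[np.argsort(P[:,0]),1]).round(1),P[0].round(1),P[-1].round(1))
    print("pivot",onz("wrist",pv,34,c).round(1),"pin",onz("wrist",pin,66,c).round(1))
E
python3 - <<'E'
from meas import *
# corners order: far-left(world +y), ... image right = +y ; far = image bottom
run("w1",[(379,287),(257,287),(254,217),(381,215)][0:1]+[(257,287),(254,217),(380,215)],{"left":(399,50,130),"right":(264,50,130)},(414.5,141),(451,174))
im=cv2.imread("pics/w1.png")[5:300,235:475]; cv2.imwrite("pics/w1c.png",cv2.resize(im,None,fx=2.5,fy=2,interpolation=2)[:600])
E
```

```text
case [[379.0, 287.0], [257.70001220703125, 285.29998779296875], [251.39999389648438, 218.1999969482422], [380.6000061035156, 218.6999969482422]] [[619.9, -98.0], [626.8, -254.6], [532.9, -259.7], [524.4, -110.0]] sides [156.8  94.  149.9  96.3] ctr [ 576.  -180.6]
 yaw long 2.52
 yaw long 3.27
 yaw short -172.87
 yaw short -176.94Traceback (most recent call last):
  File "<stdin>", line 3, in <module>
  File "meas.py", line 17, in run
    s=d[max(k-1,0):k+2]; uu=u0-9+k+.5+((np.arange(max(k-1,0),k+2)-k)*s).sum()/s.sum(); P.append(onz("wrist",(uu,v),22,c))
                                       ~~~~~~~~~~~~~~~~~~~~~~~~~~~~~^~
ValueError: operands could not be broadcast together with shapes (3,) (2,)
```

```bash
cat > meas.py <<'E'
from h import *
import json
def edge(g,c,a,b,z,w=5):
    """fit a world line at height z along the image edge a-b; returns point, unit dir, rms"""
    a,b=np.float32(a),np.float32(b); t=(b-a)/np.linalg.norm(b-a); n=np.array([-t[1],t[0]]); k=np.arange(-w,w+.01,.25); P=[]
    for s in np.linspace(.1,.9,25):
        q=(a+s*(b-a))+k[:,None]*n; v=cv2.remap(g,np.float32(q[None,:,0]),np.float32(q[None,:,1]),1)[0].astype(float)
        d=np.abs(np.gradient(cv2.GaussianBlur(v[None],(0,0),2)[0])); i=d[4:-4].argmax()+4
        if d[i]>1.5: P.append(onz("wrist",q[i],z,c))
    P=np.float32(P); m=np.ones(len(P),bool)
    for _ in range(4):
        f=cv2.fitLine(P[m],cv2.DIST_HUBER,0,.01,.01).ravel(); e=np.abs((P-f[2:])@[-f[1],f[0]]); m=e<max(1.,1.5*np.median(e))
    return f[2:],f[:2],e[m].mean(),m.sum()
def X(l,k): return l[0]+l[1]*np.linalg.solve(np.c_[l[1],-k[1]],k[0]-l[0])[0]
def ang(l,ax): # yaw of case/dock x implied by a line along its x (ax=0) or y (ax=1)
    d=l[1]*(1 if l[1][ax]>0 else -1); return np.degrees(np.arctan2(d[1],d[0]) if ax==0 else np.arctan2(-d[0],d[1]))
E
cat > a.py <<'E'
from meas import *
c=json.load(open("w1.json")); g=cv2.cvtColor(cv2.imread("pics/w1.png"),6)
fl,fr,nr,nl=(378.5,287),(257,286.5),(253.5,218),(380,216)
E={"far":(fl,fr,46,1),"right":(fr,nr,46,0),"near":(nr,nl,46,1),"left":(nl,fl,46,0),"Lg":((399.5,50),(401,125),22,0),"Rg":((262,50),(264,130),22,0)}
L={}
for k,(a,b,z,ax) in E.items():
    L[k]=edge(g,c,a,b,z); print(k,"yaw",ang(L[k],ax).round(2),"rms",L[k][2].round(2),L[k][3])
co=np.array([X(L[a],L[b]) for a,b in(("far","left"),("far","right"),("near","right"),("near","left"))])
print(co.round(1).tolist(),np.linalg.norm(co-np.roll(co,-1,0),axis=1).round(1),co.mean(0).round(1))
for k in("Lg","Rg"): p,d=L[k][:2]; print(k,(p+d*(400-p[0])/d[0]).round(1))
print("pivot",onz("wrist",(414.5,141),34,c).round(1),"pin",onz("wrist",(451,174),66,c).round(1))
im=cv2.imread("pics/w1.png")[5:300,235:475]; cv2.imwrite("pics/w1c.png",cv2.resize(im,None,fx=2.03,fy=2.03,interpolation=2))
E
python3 a.py
```

```text
far yaw 3.38 rms 0.13 25
right yaw 3.29 rms 0.16 25
near yaw 0.79 rms 0.33 15
left yaw 3.12 rms 0.16 25
Lg yaw 4.55 rms 0.09 25
Rg yaw 8.36 rms 0.53 17
[[618.4000244140625, -104.5999984741211], [627.2999877929688, -254.1999969482422], [526.7000122070312, -260.0], [524.5999755859375, -109.69999694824219]] [149.9 100.7 150.4  93.9] [ 574.2 -182.1]
Lg [400.  -94.6]
Rg [ 400.  -252.3]
pivot [432.7 -78.5] pin [460.4 -41.6]
```

View pics/w1c.png

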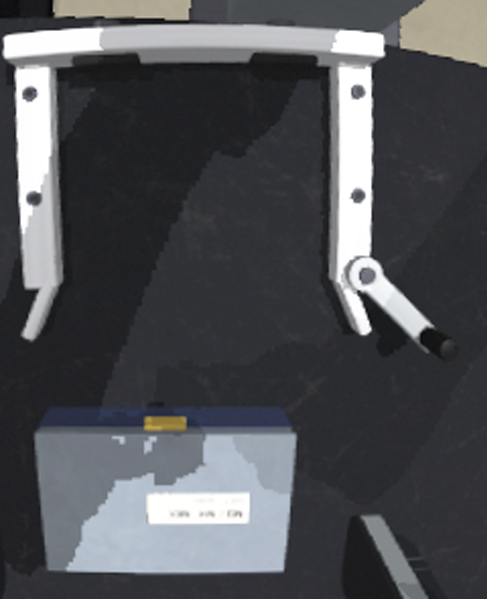

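The crop shows the case lid clean-edged, with far corners at (258.6,286.3) and (375.9,287.3) in the full picture. The right guide's top runs between u≈243 and 262, and the left guide's between 401 and 418. The pivot screw is at (415.8,140) and the peg top at (455,176).

```bash
cat >> a.py <<'E'
print("---")
o=lambda u,v:(235+u/2.03,5+v/2.03)
E={"Lo":(o(371,75),o(371,250),22,0),"Li":(o(336,75),o(337,260),22,0),"Ro":(o(17,75),o(23,280),22,0),"Ri":(o(50,75),o(53,270),22,0),"wall":(o(60,64),o(330,60),40,1),"near":(o(36,431),o(296,432),46,1)}
for k,(a,b,z,ax) in E.items():
    l=edge(g,c,a,b,z,3); p,d=l[:2]; print(k,"yaw",ang(l,ax).round(2),"rms",l[2].round(2),l[3],(p+d*(400-p[0])/d[0]).round(1) if ax==0 else (p+d*(-180-p[1])/d[1]).round(1))
pv=onz("wrist",(415.8,140),36,c);pn=onz("wrist",(455,176),66,c);d=pn-pv;print(pv.round(1),pn.round(1),np.hypot(*d).round(1),np.degrees(np.arctan2(d[1],d[0])).round(1))
print("cam",ray("wrist",(320,200),c)[0].round())
E
python3 a.py | sed -n '/---/,$p'
```

```text
---
Lo yaw 4.47 rms 0.23 25 [400.  -74.9]
Li yaw 4.6 rms 0.13 25 [400.  -94.7]
Ro yaw 4.55 rms 0.16 25 [ 400.  -274.6]
Ri yaw 4.14 rms 0.16 22 [ 400.  -255.3]
wall yaw 3.72 rms 0.24 14 [ 324.8 -180. ]
near yaw 3.34 rms 0.11 17 [ 527.9 -180. ]
[431.2 -77.8] [462.2 -36.3] 51.8 53.2
cam [ 393. -189.  373.]
```

```bash
python3 -m handwheel '[[[0.7,-0.7,0],0.12],[[0.7,-0.7,0],0],[[0.7,-0.7,0],0],[[0.7,-0.7,0],0],[[0.6,-0.75,0],0],[[0,0,-1],0],[[0,0,-1],0],[[0,0,-1],0],[[0,0,-1],0],[[0,0,-1],0]]' 1 && python3 -m handwheel '[[[0,0,-0.6],0],[[0,0,-0.6],0],[[0,0,-0.6],0],[[0,0,-0.4],0],[[0,0.1,0],0],[[0,0.1,0],0],[[0,0.1,0],0],[[0,0.1,0],0],[[0,0,0],0],[[0,0,0],0]]'
python3 - <<'E'
from h import *
print(r.state()["joints"].round(2)); cv2.imwrite("pics/w2.png",r.get_image("wrist")[:,:,::-1])
E
```

```text
time: 4.15
position: [580.9, -286.9, 79.9]
orientation: [0.129, -3.139, -0.002]
wrist_force: [0.8, -0.8, -0.5]
width: 0.3
gripper_force: 0.0
time: 5.15
position: [580.7, -277.4, 15.8]
orientation: [-0.125, 3.138, -0.0]
wrist_force: [-0.7, 0.5, 0.9]
width: 0.2
gripper_force: 0.0
[ 0.11  0.69  0.38  1.79 -0.36  0.73  2.34]
```

View pics/w2.png

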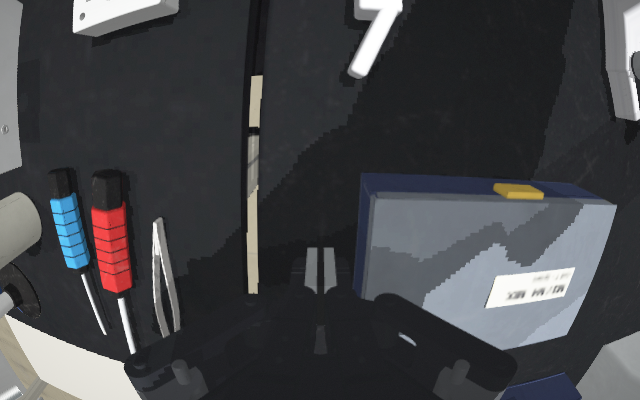

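The wrist view shows the shut fingertips at (320,270), just right of the case's side face at u≈358, about 10 mm clear. I'll push the case left towards the dock's centre line.

```bash
python3 -m handwheel '[[[0,0.1,0.25],0],[[0,0.1,0],0],[[0,0.1,0],0],[[0,0.1,0],0],[[0,0.1,0],0],[[0,0.1,0],0],[[0,0.1,0],0],[[0,0.1,0],0],[[0,0.1,0],0],[[0,0,0],0]]'
python3 - <<'E'
from h import *
import json
c=r.get_calibration("wrist");json.dump({k:np.array(v).tolist() for k,v in c.items()},open("w3.json","w"))
cv2.imwrite("pics/w3.png",r.get_image("wrist")[:,:,::-1])
im=cv2.cvtColor(r.get_image("top")[:,:,::-1],cv2.COLOR_BGR2HSV)
m=cv2.inRange(im,(95,15,110),(125,110,255)); m=cv2.morphologyEx(m,cv2.MORPH_CLOSE,np.ones((9,9)))
old=cv2.cvtColor(cv2.imread("pics/top0.png"),cv2.COLOR_BGR2HSV);mo=cv2.morphologyEx(cv2.inRange(old,(95,15,110),(125,110,255)),3,np.ones((9,9)))
for mm in(mo,m):
  for k in cv2.findContours(mm,0,1)[0]:
    M=cv2.moments(k)
    if cv2.contourArea(k)>500:
        (u,v),wh,a=cv2.minAreaRect(k); print((round(u,1),round(v,1)),np.round(wh,1),round(a,1),onz("top",(u,v),46).round(1))
E
```

```text
time: 6.2
position: [581.0, -251.7, 23.6]
orientation: [-0.123, 3.137, -0.004]
wrist_force: [-0.0, -4.6, 3.1]
width: -0.6
gripper_force: 2.3
(353.5, 208.6) [30.8 48.3] 87.5 [ 578.2 -183.2]
(324.0, 141.5) [37. 60.] 90.0 [798.6 -88.2]
(284.8, 330.9) [ 67.1 142.1] 7.2 [206.   23.2]
(342.6, 209.3) [30.1 38.5] 86.8 [ 575.8 -148.8]
(324.0, 141.5) [37. 60.] 90.0 [798.6 -88.2]
```

```bash
python3 -m handwheel '[[[0,-0.6,0],0],[[0,0,1],0],[[0,0,1],0],[[0,0,1],0],[[0,0,1],0],[[0,0,1],0],[[0,1,0.9],0],[[0,1,0],0],[[0,1,0],0],[[0,0,0],0]]' -1
cat > shot.py <<'E'
from h import *
import json,sys
n=sys.argv[1]; s=r.state(); c=r.get_calibration("wrist"); im=r.get_image("wrist")[:,:,::-1].copy()
json.dump({k:np.array(v).tolist() for k,v in c.items()},open(n+".json","w")); cv2.imwrite(f"pics/{n}.png",im)
print(s["position"].round(1),s["joints"].round(2),round(s["time"],2))
E
python3 shot.py w4
```

```text
time: 7.3
position: [580.4, -171.8, 198.7]
orientation: [0.137, -3.136, -0.009]
wrist_force: [0.6, 0.9, -0.3]
width: 85.1
gripper_force: 0.0
[ 580.4 -171.8  198.7] [-0.13  0.41  0.47  1.76 -0.22  1.03  2.08] 7.3
```

View pics/w4.png

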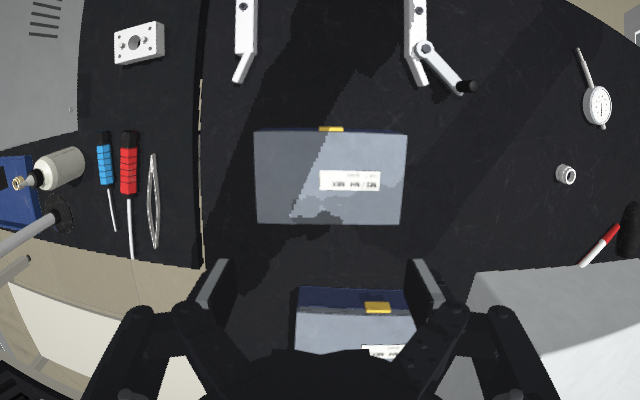

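The wrist view shows the case lid with corners at (254,131), (407,135), (402,224) and (256,223), now nearly centred on the dock mouth. The pivot is at (425,48), and the larger case is below at (350,310).

```bash
cat > b.py <<'E'
from meas import *
n="w4"
c=json.load(open(n+".json")); g=cv2.cvtColor(cv2.imread(f"pics/{n}.png"),6)
nr,nl,fl,fr=(254.5,131),(407,135),(402,224),(256.5,223.5)
E={"far":(fl,fr,46,1),"right":(fr,nr,46,0),"near":(nr,nl,46,1),"left":(nl,fl,46,0),"Li":((406.5,3),(408,50),22,0),"Lo":((424,3),(426,38),22,0),"Ro":((236,3),(236,50),22,0),"Ri":((257,3),(254,50),22,0)}
L={}
for k,(a,b,z,ax) in E.items():
    l=L[k]=edge(g,c,a,b,z,4);p,d=l[:2]; print(k,"yaw",ang(L[k],ax).round(2),"rms",L[k][2].round(2),L[k][3],(p+d*(420-p[0])/d[0]).round(1) if ax==0 else '')
co=np.array([X(L[a],L[b]) for a,b in(("far","left"),("far","right"),("near","right"),("near","left"))])
print(co.round(1).tolist(),np.linalg.norm(co-np.roll(co,-1,0),axis=1).round(1),co.mean(0).round(1))
print("pivot",onz("wrist",(425,48),36,c).round(1),"cam",ray("wrist",(320,200),c)[0].round())
E
python3 b.py
```

```text
far yaw 4.05 rms 0.13 25 
right yaw 4.26 rms 0.1 25 [ 420.  -248.6]
near yaw 3.77 rms 0.21 25 
left yaw 3.98 rms 0.15 25 [420.  -97.6]
Li yaw 14.42 rms 0.59 16 [420.  -93.5]
Lo yaw 4.69 rms 0.18 25 [420.  -73.4]
Ro yaw 4.45 rms 0.15 25 [ 420.  -272.9]
Ri yaw 3.94 rms 0.11 25 [ 420.  -253.4]
[[617.0, -83.9000015258789], [627.5999755859375, -233.10000610351562], [531.7000122070312, -240.3000030517578], [521.7999877929688, -90.5]] [149.6  96.1 150.1  95.4] [ 574.5 -161.9]
pivot [431.6 -79. ] cam [ 496. -180.  341.]
```

```bash
python3 -m handwheel '[[[0.73,0.17,0],-0.06],[[0.73,0.17,0],0],[[0.74,0.17,0],0],[[0,0,-1],0],[[0,0,-1],0],[[0,0,-1],0],[[0,0,-1],0],[[0,0,-1],0],[[0,0,-1],0],[[0,0,-0.4],0]]' -1 && python3 -m handwheel '[[[0,0,0],0],[[-0.1,-0.01,0],0],[[-0.1,-0.01,0],0],[[-0.1,-0.01,0],0],[[-0.1,-0.01,0],0],[[-0.1,-0.01,0],0],[[-0.1,-0.01,0],0],[[-0.1,-0.01,0],0],[[0,0,0],0],[[0,0,0],0]]'; python3 shot.py w5
```

```text
time: 8.35
position: [643.4, -163.6, 3.9]
orientation: [0.109, -3.133, -0.003]
wrist_force: [0.3, 0.3, -0.9]
width: 85.5
gripper_force: 0.0
time: 9.35
position: [626.4, -165.2, 8.5]
orientation: [-0.111, 3.138, -0.0]
wrist_force: [5.4, 1.3, 4.7]
width: 85.4
gripper_force: 2.5
[ 626.4 -165.2    8.5] [-0.06  0.7   0.36  1.79 -0.36  0.72  2.14] 9.35
```

View pics/w5.png

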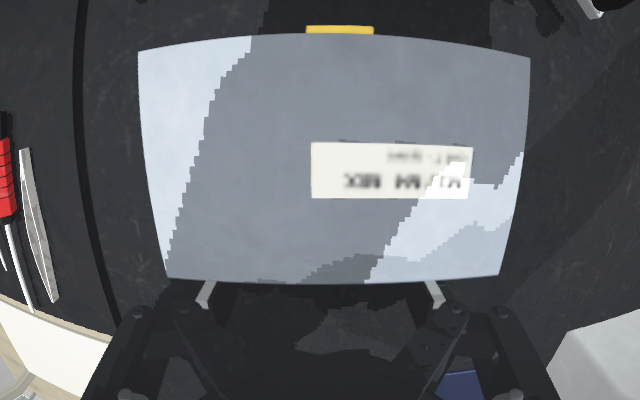

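The fingertips at (205,293) and (435,293) sit behind the far edge of the lid and have made contact. I'll drag the case to the dock mouth.

```bash
python3 -m handwheel '[[[-0.15,-0.012,0],0],[[-0.22,-0.017,0],0],[[-0.22,-0.017,0],0],[[-0.22,-0.017,0],0],[[-0.22,-0.017,0],0],[[-0.22,-0.017,0],0],[[-0.22,-0.017,0],0],[[-0.22,-0.017,0],0],[[-0.15,-0.012,0],0],[[-0.05,0,0],0]]'; python3 shot.py w6
```

```text
time: 10.4
position: [569.0, -169.8, 8.2]
orientation: [-0.111, 3.139, -0.001]
wrist_force: [5.6, -0.9, 3.2]
width: 85.3
gripper_force: 2.7
[ 569.  -169.8    8.2] [-0.05  0.64  0.36  1.92 -0.35  0.65  2.18] 10.4
```

View pics/w6.png

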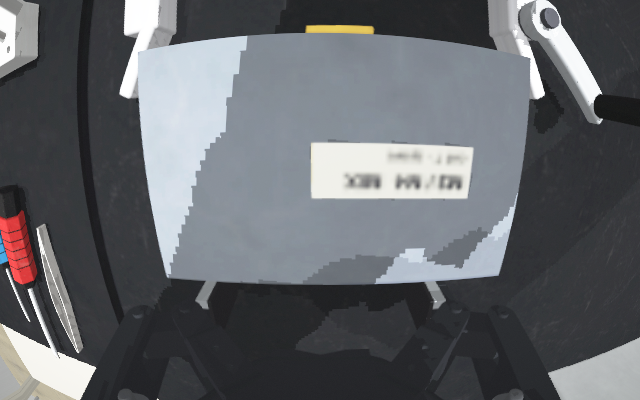

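The case has moved with the fingers (same lid pixels). The right lead-in tip is at (125,95) and the left at (538,95), with the lid between them at about u=138–530.

```bash
cat > c.py <<'E'
from meas import *
n="w6"
c=json.load(open(n+".json")); g=cv2.cvtColor(cv2.imread(f"pics/{n}.png"),6)
def e2(a,b,z,ax,w=6):  # piecewise by curved guess: project straight world chord back to image
    A,B=onz("wrist",a,z,c),onz("wrist",b,z,c); P=[]
    for s in np.linspace(.06,.94,30):
        q0=proj("wrist",np.r_[A+s*(B-A),z],c); q1=proj("wrist",np.r_[A+(s+.01)*(B-A),z],c); t=(q1-q0)/np.linalg.norm(q1-q0); nn=np.array([-t[1],t[0]])
        k=np.arange(-w,w+.01,.25); q=q0+k[:,None]*nn; v=cv2.remap(g,np.float32(q[None,:,0]),np.float32(q[None,:,1]),1)[0].astype(float)
        d=np.abs(np.gradient(cv2.GaussianBlur(v[None],(0,0),2)[0])); i=d[4:-4].argmax()+4
        if d[i]>1.2: P.append(onz("wrist",q[i],z,c))
    P=np.float32(P); m=np.ones(len(P),bool)
    for _ in range(5):
        f=cv2.fitLine(P[m],cv2.DIST_HUBER,0,.01,.01).ravel(); e=np.abs((P-f[2:])@[-f[1],f[0]]); m=e<max(.7,1.5*np.median(e))
    return f[2:],f[:2],e[m].mean(),m.sum()
nr,nl,fl,fr=(138,52),(530,58),(498,274),(167.5,277)
E={"right":(fr,nr,46,0),"near":(nr,nl,46,1),"left":(nl,fl,46,0),"far":(fl,fr,46,1)}
L={}
for k,(a,b,z,ax) in E.items():
    l=L[k]=e2(a,b,z,ax);p,d=l[:2]; print(k,"yaw",ang(l,ax).round(2),"rms",l[2].round(2),l[3],(p+d*(480-p[0])/d[0]).round(1) if ax==0 else '')
co=np.array([X(L[a],L[b]) for a,b in(("far","left"),("far","right"),("near","right"),("near","left"))])
print(co.round(1).tolist(),np.linalg.norm(co-np.roll(co,-1,0),axis=1).round(1),co.mean(0).round(1))
print("pivot",onz("wrist",(544,16),36,c).round(1),"lead tips R,L",onz("wrist",(137,97),22,c).round(1),onz("wrist",(532,97),22,c).round(1))
E
python3 c.py
```

```text
right yaw 4.02 rms 0.07 29 [ 480.  -244.2]
near yaw 4.06 rms 0.05 30 
left yaw 4.18 rms 0.09 29 [480.  -95.1]
far yaw 4.01 rms 0.09 29 
[[550.5, -89.9000015258789], [560.9000244140625, -238.5], [466.79998779296875, -245.10000610351562], [456.29998779296875, -96.80000305175781]] [148.9  94.3 148.7  94.5] [ 508.6 -167.6]
pivot [431.8 -81.8] lead tips R,L [ 484.5 -260.2] [469.  -75.2]
```

```bash
python3 -m handwheel '[[[-0.1,-0.004,0],0.03],[[-0.15,-0.01,0],0.03],[[-0.15,-0.01,0],0],[[-0.15,-0.01,0],0],[[-0.15,-0.01,0],0],[[-0.15,-0.01,0],0],[[-0.15,-0.01,0],0],[[-0.15,-0.01,0],0],[[-0.15,-0.01,0],0],[[-0.1,-0.006,0],0]]'; python3 shot.py w7; sed -i 's/^n="w6"/import sys;n=sys.argv[1]/' c.py; python3 c.py w7
```

```text
time: 11.45
position: [527.2, -172.2, 8.0]
orientation: [-0.125, 3.138, -0.0]
wrist_force: [5.1, 0.2, 2.8]
width: 85.4
gripper_force: 2.7
[ 527.2 -172.2    8. ] [-0.03  0.59  0.35  2.01 -0.35  0.59  2.21] 11.45
right yaw 4.35 rms 0.08 27 [ 480.  -244.1]
near yaw 4.5 rms 0.08 30 
left yaw 4.69 rms 0.11 23 [480.  -94.9]
far yaw 4.6 rms 0.05 29 
[[507.79998779296875, -92.5999984741211], [519.7999877929688, -241.10000610351562], [425.6000061035156, -248.3000030517578], [413.8999938964844, -100.30000305175781]] [149.   94.5 148.4  94.2] [ 466.8 -170.6]
pivot [389.3 -85.5] lead tips R,L [ 443.5 -263.3] [426.4 -78.6]
```

```bash
python3 -m handwheel '[[[-0.15,-0.01,0],0],[[-0.2,-0.014,0],0],[[-0.2,-0.014,0],0],[[-0.2,-0.014,0],0],[[-0.2,-0.014,0],0],[[-0.2,-0.014,0],0],[[-0.2,-0.014,0],0],[[-0.2,-0.015,0],0],[[-0.15,-0.012,0],0],[[-0.1,-0.008,0],0]]'; python3 shot.py w8;python3 c.py w8 | tail -2
```

```text
time: 12.5
position: [472.7, -176.0, 7.8]
orientation: [-0.125, 3.139, 0.0]
wrist_force: [4.5, 0.7, 3.9]
width: 85.4
gripper_force: 2.5
[ 472.7 -176.     7.8] [ 0.    0.54  0.35  2.13 -0.35  0.53  2.26] 12.5
[[453.3999938964844, -96.4000015258789], [465.1000061035156, -244.60000610351562], [371.20001220703125, -252.10000610351562], [359.3999938964844, -104.30000305175781]] [148.7  94.2 148.2  94.3] [ 412.3 -174.3]
pivot [334.8 -89.3] lead tips R,L [ 389. -267.] [371.9 -82.5]
```

```bash
cat > gap.py <<'E'
from h import *
import json,sys
n=sys.argv[1]; near=np.array(eval(sys.argv[2])); c=json.load(open(n+".json")); g=cv2.cvtColor(cv2.imread(f"pics/{n}.png"),6)
a=np.radians(4.5); ex=np.array([np.cos(a),np.sin(a)]); ey=np.array([-ex[1],ex[0]])
for y in(-56,-46,-20,20,46,56):
    print(y,[int(g[int(round(q[1])),int(round(q[0]))]) if 0<=q[1]<399 else -1 for d in range(-6,40,2) for q in [proj("wrist",np.r_[near+ey*y-ex*d,34],c)]])
E
python3 gap.py w8 "[365.3,-178.2]"
```

```text
-56 [217, 215, 214, 214, 211, 55, 55, 56, 55, 54, 53, 53, 54, -1, -1, -1, -1, -1, -1, -1, -1, -1, -1]
-46 [215, 215, 215, 214, 214, 54, 53, 53, 54, 54, 52, 55, 61, -1, -1, -1, -1, -1, -1, -1, -1, -1, -1]
-20 [139, 137, 137, 137, 216, 57, 57, 56, 56, 56, 55, -1, -1, -1, -1, -1, -1, -1, -1, -1, -1, -1, -1]
20 [137, 136, 137, 136, 133, 38, 36, 37, 37, 38, 37, 37, -1, -1, -1, -1, -1, -1, -1, -1, -1, -1, -1]
46 [138, 136, 135, 133, 132, 39, 38, 40, 38, 37, 38, 37, 37, 36, -1, -1, -1, -1, -1, -1, -1, -1, -1]
56 [137, 135, 134, 135, 136, 37, 38, 39, 36, 36, 38, 39, 37, 38, 37, -1, -1, -1, -1, -1, -1, -1, -1]
```

```bash
python3 -m handwheel '[[[-0.08,-0.006,0],0],[[-0.08,-0.006,0],0],[[-0.08,-0.006,0],0],[[-0.08,-0.006,0],0],[[-0.08,-0.006,0],0],[[-0.08,-0.006,0],0],[[-0.08,-0.006,0],0],[[-0.06,-0.005,0],0],[[-0.05,-0.003,0],0],[[0,0,0],0]]'; python3 shot.py w9;python3 c.py w9 | sed -n '1,5p'; python3 gap.py w9 "[346,-180]"
```

```text
time: 13.55
position: [451.9, -177.5, 7.7]
orientation: [0.124, -3.138, -0.001]
wrist_force: [2.9, -0.2, 1.7]
width: 85.5
gripper_force: 1.5
[ 451.9 -177.5    7.7] [ 0.01  0.52  0.34  2.17 -0.35  0.51  2.28] 13.55
right yaw 4.47 rms 0.09 28 [ 480.  -243.4]
near yaw 4.53 rms 0.05 30 
left yaw 4.62 rms 0.11 21 [480.  -94.3]
far yaw 4.51 rms 0.06 29 
[[432.70001220703125, -98.19999694824219], [444.3999938964844, -246.1999969482422], [350.3999938964844, -253.5], [338.70001220703125, -105.69999694824219]] [148.5  94.3 148.3  94.3] [ 391.5 -175.9]
-56 [213, 213, 209, 209, 208, 86, 54, 36, 36, 35, 31, 29, 28, 28, -1, -1, -1, -1, -1, -1, -1, -1, -1]
-46 [208, 209, 208, 209, 209, 100, 71, 37, 37, 31, 31, 29, 27, -1, -1, -1, -1, -1, -1, -1, -1, -1, -1]
-20 [133, 184, 197, 209, 211, 154, 54, 54, 48, 31, 29, 30, -1, -1, -1, -1, -1, -1, -1, -1, -1, -1, -1]
20 [131, 133, 131, 132, 133, 97, 38, 37, 42, 38, 38, 30, 30, -1, -1, -1, -1, -1, -1, -1, -1, -1, -1]
46 [131, 133, 131, 131, 129, 75, 36, 36, 36, 31, 31, 27, 29, 25, 27, -1, -1, -1, -1, -1, -1, -1, -1]
56 [134, 133, 131, 131, 133, 89, 37, 35, 36, 36, 36, 30, 29, 28, 26, 34, -1, -1, -1, -1, -1, -1, -1]
```

```bash
python3 -m handwheel '[[[-0.02,-0.0016,0],0],[[-0.02,-0.0016,0],0],[[-0.02,-0.0016,0],0],[[-0.02,-0.0016,0],0],[[-0.02,-0.0016,0],0],[[-0.02,-0.0016,0],0],[[-0.02,-0.0016,0],0],[[-0.02,-0.0016,0],0],[[-0.02,-0.0016,0],0],[[-0.02,-0.0016,0],0]]' | sed -n 2,4p; for i in 1; do python3 -m handwheel '[[[-0.005,-0.0004,0],0],[[-0.005,-0.0004,0],0],[[-0.005,-0.0004,0],0],[[-0.005,-0.0004,0],0],[[-0.005,-0.0004,0],0],[[-0.005,-0.0004,0],0],[[-0.005,-0.0004,0],0],[[-0.005,-0.0004,0],0],[[-0.005,-0.0004,0],0],[[-0.005,-0.0004,0],0]]'| sed -n 2,4p; done
```

```text
position: [446.4, -178.0, 7.8]
orientation: [0.124, -3.139, -0.0]
wrist_force: [2.8, 1.3, 0.6]
position: [445.0, -178.1, 7.8]
orientation: [0.124, -3.139, -0.0]
wrist_force: [2.9, -0.3, -0.1]
```

```bash
python3 -m handwheel '[[[-0.005,-0.0004,0],0],[[-0.005,-0.0004,0],0],[[-0.005,-0.0004,0],0],[[-0.005,-0.0004,0],0],[[-0.005,-0.0004,0],0],[[-0.005,-0.0004,0],0],[[-0.005,-0.0004,0],0],[[-0.005,-0.0004,0],0],[[-0.005,-0.0004,0],0],[[-0.005,-0.0004,0],0]]'| sed -n 2,4p
```

```text
position: [443.5, -178.2, 7.8]
orientation: [0.124, -3.139, -0.0]
wrist_force: [2.7, -0.0, -1.1]
```

```bash
python3 shot.py w10; python3 c.py w10 | sed -n '2p;5p'; python3 gap.py w10 "[339.5,-181]"
```

```text
[ 443.5 -178.2    7.8] [ 0.02  0.51  0.34  2.19 -0.35  0.5   2.28] 16.6
near yaw 4.52 rms 0.05 30 
[[424.20001220703125, -98.80000305175781], [436.0, -246.89999389648438], [342.0, -254.3000030517578], [330.29998779296875, -106.4000015258789]] [148.6  94.4 148.4  94.3] [ 383.1 -176.6]
-56 [209, 210, 211, 210, 206, 206, 66, 37, 31, 31, 27, 30, 53, 55, 132, -1, -1, -1, -1, -1, -1, -1, -1]
-46 [206, 207, 207, 207, 208, 207, 75, 32, 30, 28, 29, 27, 52, 56, -1, -1, -1, -1, -1, -1, -1, -1, -1]
-20 [131, 131, 133, 209, 208, 209, 59, 31, 31, 31, 134, 133, 134, -1, -1, -1, -1, -1, -1, -1, -1, -1, -1]
20 [131, 130, 131, 129, 129, 132, 46, 44, 30, 32, 113, 136, 136, 137, -1, -1, -1, -1, -1, -1, -1, -1, -1]
46 [133, 132, 132, 130, 130, 127, 61, 28, 30, 27, 26, 27, 36, 37, 136, -1, -1, -1, -1, -1, -1, -1, -1]
56 [131, 132, 132, 129, 130, 131, 35, 36, 30, 29, 28, 27, 34, 36, 101, 134, -1, -1, -1, -1, -1, -1, -1]
```

```bash
python3 -m handwheel '[[[-0.02,-0.0016,0],0],[[-0.02,-0.0016,0],0],[[-0.02,-0.0016,0],0],[[-0.02,-0.0016,0],0],[[-0.02,-0.0016,0],0],[[-0.02,-0.0016,0],0],[[-0.02,-0.0016,0],0],[[-0.02,-0.0016,0],0],[[-0.02,-0.0016,0],0],[[-0.01,-0.0008,0],0]]' | sed -n 2,4p; python3 shot.py w11; sed -i 's/range(-6,40,2)/range(-4,26,1)/' gap.py; python3 c.py w11 | sed -n '2p;5p'; python3 gap.py w11 "[330.5,-181.5]"
```

```text
position: [437.8, -178.7, 7.8]
orientation: [0.124, -3.139, -0.0]
wrist_force: [3.0, 0.5, 0.4]
[ 437.8 -178.7    7.8] [ 0.02  0.5   0.34  2.2  -0.35  0.49  2.29] 17.65
near yaw 4.53 rms 0.05 29 
[[418.5, -99.19999694824219], [430.29998779296875, -247.39999389648438], [336.20001220703125, -254.6999969482422], [324.5, -106.80000305175781]] [148.6  94.3 148.4  94.3] [ 377.4 -177. ]
-56 [208, 207, 207, 206, 207, 206, 206, 31, 28, 28, 29, 28, 48, 53, 56, 57, 51, 133, 132, 140, 210, 248, 253, 253, 253, -1, -1, -1, -1, -1]
-46 [206, 207, 207, 206, 206, 206, 207, 29, 30, 27, 29, 29, 44, 51, 55, 57, 56, 107, 133, 147, 220, 243, 253, -1, -1, -1, -1, -1, -1, -1]
-20 [210, 208, 207, 207, 208, 208, 208, 47, 31, 29, 130, 134, 134, 136, 131, 135, 135, 135, 134, 147, -1, -1, -1, -1, -1, -1, -1, -1, -1, -1]
20 [128, 129, 129, 128, 131, 131, 129, 40, 30, 30, 132, 136, 138, 139, 136, 138, 138, 136, 137, 140, 166, -1, -1, -1, -1, -1, -1, -1, -1, -1]
46 [129, 129, 130, 130, 128, 128, 127, 28, 28, 28, 29, 28, 35, 35, 37, 37, 39, 73, 137, 136, 162, 189, 198, 197, 197, -1, -1, -1, -1, -1]
56 [130, 129, 129, 129, 130, 129, 131, 30, 29, 27, 28, 28, 34, 33, 37, 37, 36, 76, 136, 140, 166, 184, 198, 197, 197, 199, 199, -1, -1, -1]
```

```bash
python3 -m handwheel '[[[-0.015,-0.0012,0],0],[[-0.015,-0.0012,0],0],[[-0.015,-0.0012,0],0],[[-0.015,-0.0012,0],0],[[-0.015,-0.0012,0],0],[[-0.015,-0.0012,0],0],[[-0.015,-0.0012,0],0],[[-0.015,-0.0012,0],0],[[-0.015,-0.0012,0],0],[[-0.015,-0.0012,0],0]]' | sed -n 2,4p; python3 -m handwheel '[[[-0.003,-0.0002,0],0],[[-0.003,-0.0002,0],0],[[-0.003,-0.0002,0],0],[[-0.003,-0.0002,0],0],[[-0.003,-0.0002,0],0],[[-0.003,-0.0002,0],0],[[-0.003,-0.0002,0],0],[[-0.003,-0.0002,0],0],[[-0.003,-0.0002,0],0],[[-0.003,-0.0002,0],0]]'| sed -n 2,4p
```

```text
position: [433.3, -179.1, 7.8]
orientation: [0.124, -3.139, -0.0]
wrist_force: [2.0, -0.1, -1.3]
position: [432.4, -179.1, 7.8]
orientation: [0.124, -3.139, -0.0]
wrist_force: [2.4, -0.1, 0.1]
```

Now 1 mm feeler steps, checking after each.

```bash
python3 -m handwheel '[[[-0.004,-0.0003,0],0],[[-0.004,-0.0003,0],0],[[-0.004,-0.0003,0],0],[[-0.004,-0.0003,0],0],[[-0.004,-0.0003,0],0],[[-0.004,-0.0003,0],0],[[-0.004,-0.0003,0],0],[[-0.004,-0.0003,0],0],[[-0.004,-0.0003,0],0],[[0,0,0],0]]'| sed -n 2,4p
```

```text
position: [431.4, -179.2, 7.8]
orientation: [0.124, -3.139, -0.0]
wrist_force: [2.8, 0.3, -0.8]
```

```bash
python3 -m handwheel '[[[-0.004,-0.0003,0],0],[[-0.004,-0.0003,0],0],[[-0.004,-0.0003,0],0],[[-0.004,-0.0003,0],0],[[-0.004,-0.0003,0],0],[[-0.004,-0.0003,0],0],[[-0.004,-0.0003,0],0],[[-0.004,-0.0003,0],0],[[0,0,0],0],[[0,0,0],0]]'| sed -n 2,4p
```

```text
position: [430.4, -179.3, 7.8]
orientation: [0.124, -3.139, -0.0]
wrist_force: [2.7, -0.5, -1.3]
```

```bash
python3 -m handwheel '[[[-0.004,-0.0003,0],0],[[-0.004,-0.0003,0],0],[[-0.004,-0.0003,0],0],[[-0.004,-0.0003,0],0],[[-0.004,-0.0003,0],0],[[-0.004,-0.0003,0],0],[[-0.004,-0.0003,0],0],[[-0.004,-0.0003,0],0],[[0,0,0],0],[[0,0,0],0]]'| sed -n 2,4p; python3 shot.py w12;  python3 c.py w12 | sed -n '2p;5p'; python3 gap.py w12 "[322,-182]"
```

```text
position: [430.4, -179.3, 8.0]
orientation: [-0.124, 3.138, -0.001]
wrist_force: [5.2, 0.6, -2.8]
[ 430.4 -179.3    8. ] [ 0.03  0.5   0.34  2.21 -0.35  0.48  2.3 ] 22.7
near yaw 4.56 rms 0.06 25 
[[411.0, -99.80000305175781], [423.0, -248.0], [328.8999938964844, -255.39999389648438], [317.1000061035156, -107.30000305175781]] [148.7  94.4 148.5  94.3] [ 370.  -177.6]
-56 [172, 172, 171, 170, 171, 170, 46, 48, 37, 110, 110, 187, 221, 242, 242, 242, 243, 243, 243, 241, 241, 242, 243, 244, -1, -1, -1, -1, -1, -1]
-46 [172, 172, 172, 172, 172, 172, 45, 47, 41, 112, 111, 174, 227, 242, 242, 242, 244, 243, 242, 242, 242, 242, -1, -1, -1, -1, -1, -1, -1, -1]
-20 [173, 173, 172, 173, 173, 174, 113, 113, 113, 112, 112, 184, 220, 243, 243, 244, 244, 245, 244, -1, -1, -1, -1, -1, -1, -1, -1, -1, -1, -1]
20 [106, 107, 108, 109, 108, 106, 115, 115, 116, 113, 113, 141, 155, 164, 164, 165, 167, 168, 168, 168, -1, -1, -1, -1, -1, -1, -1, -1, -1, -1]
46 [107, 106, 107, 105, 105, 105, 30, 29, 33, 114, 114, 140, 155, 165, 166, 166, 167, 168, 169, 168, 168, 166, 168, 166, -1, -1, -1, -1, -1, -1]
56 [106, 106, 106, 107, 108, 108, 30, 29, 29, 115, 114, 144, 155, 167, 166, 166, 167, 168, 169, 168, 167, 168, 166, 167, 163, 70, -1, -1, -1, -1]
```

```bash
python3 -m handwheel '[[[-0.005,-0.0004,0],0],[[-0.005,-0.0004,0],0],[[-0.005,-0.0004,0],0],[[-0.005,-0.0004,0],0],[[-0.005,-0.0004,0],0],[[-0.005,-0.0004,0],0],[[0,0,0],0],[[0,0,0],0],[[0,0,0],0],[[0,0,0],0]]'| sed -n 2,6p; python3 -c "
from plant import r
s=r.state();print(s['wrist_force'],s['ft_torque'],s['position'])"
```

```text
position: [430.3, -179.4, 8.2]
orientation: [-0.124, 3.136, -0.001]
wrist_force: [7.1, 1.7, -2.1]
width: 85.5
gripper_force: 3.5
[ 7.0633249   1.69466754 -2.11843451] [ 0.23236036 -1.40057737 -0.13217387] [ 430.3443876  -179.37289316    8.16616746]
```

```bash
python3 -m handwheel '[[[-0.012,-0.0009,-0.008],0],[[-0.012,-0.0009,-0.008],0],[[-0.012,-0.0009,-0.008],0],[[-0.012,-0.0009,-0.008],0],[[-0.012,-0.0009,-0.008],0],[[-0.012,-0.0009,-0.008],0],[[0,0,0],0],[[0,0,0],0],[[0,0,0],0],[[0,0,0],0]]'| sed -n 2,6p
```

```text
position: [430.5, -179.4, 7.8]
orientation: [-0.124, 3.132, -0.001]
wrist_force: [9.3, 3.1, 4.9]
width: 85.3
gripper_force: 4.7
```

```bash
python3 -m handwheel '[[[-0.015,-0.004,0.001],0],[[-0.015,-0.004,0],0],[[-0.015,-0.004,0],0],[[-0.015,-0.002,0],0],[[-0.015,-0.002,0],0],[[-0.015,-0.002,0],0],[[-0.01,0,0],0],[[0,0,0],0],[[0,0,0],0],[[0,0,0],0]]'| sed -n 2,6p
```

```text
position: [430.6, -179.5, 8.1]
orientation: [-0.125, 3.127, -0.003]
wrist_force: [15.7, 4.1, -0.0]
width: 85.5
gripper_force: 7.8
```

```bash
python3 -m handwheel '[[[0.03,0.004,0],0],[[0,0,0],0],[[0,0,0],0],[[0,0,0],0],[[0,0,0],0],[[0,0,0],0],[[0,0,0],0],[[0,0,0],0],[[0,0,0],0],[[0,0,0],0]]'| sed -n 1,6p;  python3 shot.py w13;  python3 c.py w13 | sed -n '1,5p'
```

```text
time: 26.75
position: [430.5, -179.5, 8.0]
orientation: [-0.125, 3.129, -0.003]
wrist_force: [13.5, 4.6, 0.9]
width: 85.4
gripper_force: 6.9
[ 430.5 -179.5    8. ] [ 0.04  0.49  0.33  2.22 -0.36  0.47  2.3 ] 26.75
right yaw 4.43 rms 0.09 30 [ 480.  -243.6]
near yaw 4.49 rms 0.04 25 
left yaw 4.57 rms 0.08 28 [480.  -94.3]
far yaw 4.43 rms 0.09 27 
[[411.20001220703125, -99.80000305175781], [422.70001220703125, -248.10000610351562], [328.70001220703125, -255.39999389648438], [317.1000061035156, -107.30000305175781]] [148.7  94.3 148.5  94.4] [ 369.9 -177.6]
```

The case sits square on both pads (yaw 4.5° against the dock's 4.5°), with a steady 13.5 N at the wrist held for 0.9 s. Now I'll release and lift away.

```bash
python3 -m handwheel '[[[0.1,0.01,0],0],[[0.1,0.01,0],0],[[0.2,0.016,0],0],[[0.2,0.016,0],0],[[0.2,0.016,0],0],[[0.2,0.016,0],0],[[0,0,0.7],0],[[0,0,1],0],[[0,0,1],0],[[0,0,1],0]]' && python3 -m handwheel '[[[0.3,0.8,0],0],[[0.3,0.8,0],0],[[0.3,0.8,0],0],[[0.3,0.8,0],0],[[0.2,0,0],0],[[0,0,0],0],[[0,0,0],0],[[0,0,0],0],[[0,0,0],0],[[0,0,0],0]]' 0.25; python3 shot.py w14
```

```text
time: 27.8
position: [454.0, -177.4, 118.3]
orientation: [0.124, -3.138, -0.0]
wrist_force: [1.3, 0.2, -0.1]
width: 85.3
gripper_force: 0.0
time: 28.8
position: [496.0, -82.1, 117.4]
orientation: [0.122, -3.139, -0.0]
wrist_force: [0.8, 0.5, 0.3]
width: 32.4
gripper_force: 0.0
[496.  -82.1 117.4] [-0.27  0.35  0.44  2.07 -0.21  0.76  1.94] 28.8
```

View pics/w14.png

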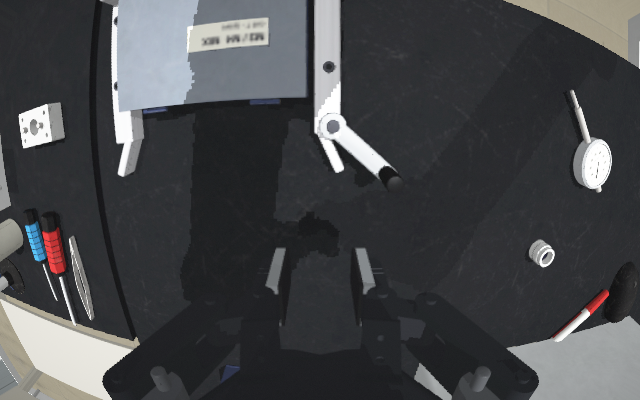

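The case sits in the dock with its far edge at v≈100. The pivot is at (333,126) and the peg top at about (393,183). That was my tenth picture, so from here I rely on numbers.

```bash
python3 - <<'E'
from meas import *
c=json.load(open("w14.json")); g=cv2.cvtColor(cv2.imread("pics/w14.png"),6)
print(g[168:196,376:408:1][::2].tolist())
pv=onz("wrist",(333,126),36,c)
for p in((393,183),(395,184)):
    pn=onz("wrist",p,66,c); d=pn-pv; print(pv.round(1),pn.round(1),np.hypot(*d).round(1),np.degrees(np.arctan2(d[1],d[0])).round(1))
E
```

```text
[[239, 240, 241, 229, 183, 107, 77, 24, 24, 25, 24, 27, 25, 25, 28, 57, 101, 128, 100, 52, 44, 45, 50, 47, 47, 48, 49, 49, 49, 49, 50, 49], [238, 239, 222, 152, 51, 22, 22, 23, 25, 26, 23, 26, 26, 27, 26, 25, 23, 25, 100, 115, 71, 48, 48, 49, 48, 46, 46, 48, 47, 45, 47, 46], [234, 234, 148, 40, 22, 22, 22, 24, 22, 24, 24, 24, 25, 25, 26, 25, 26, 24, 26, 31, 54, 75, 44, 47, 51, 50, 47, 47, 46, 47, 47, 47], [156, 162, 97, 23, 24, 25, 23, 23, 24, 23, 24, 23, 25, 26, 25, 26, 26, 24, 23, 23, 25, 26, 31, 47, 50, 49, 49, 48, 49, 47, 46, 46], [118, 144, 101, 46, 24, 24, 24, 22, 22, 24, 24, 24, 24, 25, 27, 26, 36, 45, 48, 50, 53, 52, 42, 32, 35, 46, 50, 49, 47, 47, 47, 47], [35, 69, 119, 100, 30, 23, 25, 24, 23, 23, 24, 23, 25, 28, 49, 74, 81, 82, 81, 80, 80, 78, 72, 65, 56, 45, 42, 48, 46, 48, 48, 45], [50, 49, 51, 60, 61, 47, 23, 23, 23, 24, 22, 27, 37, 57, 67, 71, 73, 73, 73, 72, 70, 68, 63, 61, 59, 54, 45, 41, 45, 43, 44, 46], [48, 49, 49, 49, 50, 48, 30, 24, 23, 21, 24, 35, 50, 57, 62, 63, 63, 64, 65, 64, 62, 58, 55, 55, 54, 51, 49, 44, 42, 41, 41, 42], [49, 49, 49, 50, 49, 48, 49, 38, 27, 24, 29, 39, 50, 53, 53, 52, 54, 55, 54, 54, 52, 51, 49, 49, 47, 47, 46, 42, 41, 46, 47, 45], [50, 48, 47, 48, 49, 50, 50, 48, 38, 27, 29, 37, 45, 48, 48, 49, 48, 49, 49, 49, 48, 48, 46, 46, 45, 44, 43, 41, 44, 49, 49, 47], [50, 47, 49, 48, 51, 50, 48, 49, 48, 45, 38, 33, 42, 43, 46, 45, 46, 46, 45, 45, 44, 45, 44, 43, 44, 42, 41, 42, 43, 44, 44, 46], [43, 44, 44, 46, 48, 51, 48, 47, 48, 50, 47, 41, 32, 39, 41, 42, 42, 42, 44, 43, 43, 43, 41, 42, 42, 41, 43, 44, 44, 45, 43, 44], [43, 44, 44, 44, 43, 43, 42, 43, 41, 43, 44, 41, 39, 41, 41, 40, 40, 41, 41, 41, 40, 41, 40, 43, 42, 40, 40, 43, 44, 43, 42, 42], [45, 43, 42, 42, 42, 44, 45, 46, 45, 44, 43, 43, 42, 44, 43, 43, 42, 42, 42, 43, 40, 42, 41, 42, 41, 43, 42, 41, 43, 42, 43, 45]]
[431.4 -78. ] [462.3 -36.5] 51.8 53.4
[431.4 -78. ] [462.9 -35. ] 53.3 53.8
```

```bash
python3 -m handwheel '[[[-0.11,0.16,0],0.97],[[-0.11,0.16,0],0.97],[[-0.11,0.16,0],0.97],[[-0.11,0.16,0],0.97],[[-0.11,0.16,0],0.97],[[-0.11,0.16,0],0.97],[[-0.11,0.16,0],0.97],[[-0.11,0.16,0],0.97],[[-0.11,0.16,0],0.97],[[-0.11,0.16,0],0.97]]' && python3 -m handwheel '[[[0,0,0],0.97],[[0,0,0],0.97],[[0,0,0],0.97],[[0,0,0],0.97],[[0,0,0],0.97],[[0,0,0],0.97],[[0,0,0],0.97],[[0,0,0],0.9],[[0,0,0],0],[[0,0,0],0]]'
python3 - <<'E'
from h import *
s=r.state(); R=cv2.Rodrigues(s["orientation"])[0]; print(s["joints"].round(2),"line",np.degrees(np.arctan2(R[1,1],R[0,1])).round(1)%180)
a=np.radians(53.8-6.965*np.arange(21)); p=54*np.c_[np.cos(a),np.sin(a)]; print((np.diff(p,axis=0)/30).round(2).tolist(), p[0]+[431.4,-78], p[-1]+[431.4,-78])
print("to pin",(p[0]+[431.4,-78]-s["position"][:2])/30,(s["position"][2]-41)/30)
E
```

```text
time: 29.85
position: [463.8, -36.8, 115.1]
orientation: [1.954, -2.451, -0.005]
wrist_force: [0.1, 0.0, -0.8]
width: 32.2
gripper_force: 0.0
time: 30.85
position: [452.4, 19.7, 42.4]
orientation: [2.837, -1.239, 0.115]
wrist_force: [-0.1, -0.3, 0.5]
width: 32.2
gripper_force: 0.0
[ 0.8   0.89 -1.38  2.19  1.15  1.11  2.66] line 42.80000000000001
[[0.17, -0.14], [0.15, -0.16], [0.13, -0.18], [0.11, -0.19], [0.08, -0.2], [0.06, -0.21], [0.03, -0.22], [0.01, -0.22], [-0.02, -0.22], [-0.05, -0.21], [-0.07, -0.21], [-0.1, -0.2], [-0.12, -0.18], [-0.14, -0.17], [-0.16, -0.15], [-0.18, -0.13], [-0.19, -0.11], [-0.2, -0.08], [-0.21, -0.06], [-0.22, -0.03]] [463.29270605 -34.42414314] [ 435.63679117 -131.83353602]
to pin [ 0.36312283 -1.80291684] 0.04624008295613322
```

The turn ran joint 7 to its limit and the arm drifted without touching anything. I'll turn back the other way and raise it.

```bash
python3 -m handwheel '[[[0,0.1,0.4],-0.5],[[0,0.1,0.4],-0.5],[[0,0,0.3],-0.5],[[0,0,0],-0.9],[[0,0,0],-0.9],[[0,0,0],-0.9],[[0,0,0],-0.9],[[0,0,0],-0.9],[[0,0,0],-0.9],[[0,0,0],-0.9]]'
cat > st.py <<'E'
from h import *
s=r.state(); R=cv2.Rodrigues(s["orientation"])[0]; print(s["joints"].round(2),"line",np.degrees(np.arctan2(R[1,1],R[0,1])).round(1),"zaxis",R[:,2].round(3),s["position"].round(1))
E
python3 st.py
```

```text
time: 31.85
position: [453.8, 24.8, 76.8]
orientation: [1.758, -2.513, 0.067]
wrist_force: [0.1, 1.1, -0.1]
width: 31.9
gripper_force: 0.0
[ 0.72  0.69 -1.22  2.11  0.85  1.03  1.81] line 159.9 zaxis [-0.036 -0.078 -0.996] [453.8  24.8  76.8]
```

```bash
python3 -m handwheel '[[[0,0,0.3],-0.9],[[0,0,0.3],-0.9],[[0,0,0],-0.9],[[0,0,0],-0.9],[[0,0,0],-0.9],[[0,0,0],-0.9],[[0,0,0],-0.9],[[0,0,0],-0.9],[[0,0,0],-0.9],[[0,0,0],-0.9]]'; python3 st.py
```

```text
time: 32.85
position: [453.9, 24.8, 94.9]
orientation: [-0.054, -3.059, -0.017]
wrist_force: [0.5, -0.8, -0.2]
width: 32.2
gripper_force: 0.0
[ 0.65  0.54 -1.    2.08  0.53  0.91  0.88] line 88.0 zaxis [-0.082  0.012 -0.997] [453.9  24.8  94.9]
```

```bash
python3 -m handwheel '[[[0.06,-0.39,0],-0.86],[[0.06,-0.39,0],-0.86],[[0.06,-0.39,0],-0.86],[[0.06,-0.4,0],-0.86],[[0.07,-0.4,0],-0.86],[[0,0,0],0],[[0,0,0],0],[[0,0,0],0],[[0,0,0],0],[[0,0,0],0]]' | sed -n 2,4p; python3 st.py; python3 shot.py w15; python3 - <<'E'
from meas import *
c=json.load(open("w15.json")); im=cv2.imread("pics/w15.png"); g=cv2.cvtColor(im,6)
q=proj("wrist",[463.3,-34.4,66],c); print("pin expected",q.round(1)); u,v=q.astype(int)
print("pivot exp",proj("wrist",[431.4,-78,36],c).round(1)); 
for y in range(v-24,v+26,3): print(y,g[y,u-30:u+32:3].tolist())
E
```

```text
position: [461.6, -32.7, 93.5]
orientation: [-0.942, -2.914, -0.056]
wrist_force: [-0.3, -0.7, -0.6]
[ 0.71  0.49 -0.87  2.08  0.41  0.84  0.55] line 54.2 zaxis [-0.064  0.059 -0.996] [461.6 -32.7  93.5]
[461.6 -32.7  93.5] [ 0.71  0.49 -0.87  2.08  0.41  0.84  0.55] 33.85
pin expected [320.1 247.4]
pivot exp [244.6 230.2]
223 [240, 240, 239, 239, 239, 239, 239, 239, 232, 166, 116, 202, 239, 231, 51, 51, 50, 50, 51, 50, 49]
226 [239, 240, 239, 239, 239, 239, 240, 240, 54, 30, 31, 32, 115, 230, 50, 50, 52, 52, 48, 50, 51]
229 [239, 239, 239, 239, 239, 239, 239, 173, 30, 30, 30, 32, 30, 216, 55, 51, 51, 50, 49, 50, 51]
232 [236, 236, 236, 237, 237, 237, 237, 49, 30, 32, 30, 30, 29, 172, 56, 52, 54, 52, 50, 51, 48]
235 [236, 235, 235, 235, 235, 236, 239, 43, 30, 30, 31, 30, 30, 114, 56, 57, 57, 61, 48, 52, 49]
238 [138, 178, 186, 193, 198, 179, 206, 39, 31, 33, 36, 32, 29, 68, 56, 57, 43, 39, 55, 56, 51]
241 [120, 35, 39, 57, 56, 55, 56, 29, 48, 68, 67, 64, 49, 27, 55, 52, 39, 39, 48, 54, 51]
244 [114, 36, 45, 57, 59, 54, 56, 34, 51, 53, 53, 50, 49, 32, 55, 43, 39, 38, 41, 43, 39]
247 [83, 41, 44, 57, 59, 57, 55, 41, 45, 46, 48, 45, 46, 40, 56, 43, 39, 39, 39, 39, 49]
250 [36, 39, 38, 56, 56, 56, 57, 37, 45, 46, 44, 44, 43, 39, 56, 40, 39, 39, 38, 37, 43]
253 [38, 39, 42, 56, 57, 56, 56, 58, 44, 43, 42, 42, 43, 56, 55, 37, 41, 46, 39, 40, 40]
256 [36, 41, 37, 57, 57, 60, 59, 57, 57, 53, 47, 54, 57, 56, 55, 38, 37, 39, 41, 43, 42]
259 [36, 38, 38, 56, 57, 56, 62, 56, 56, 57, 58, 56, 59, 59, 39, 37, 37, 36, 41, 44, 39]
262 [36, 39, 37, 40, 55, 53, 57, 57, 57, 57, 58, 58, 50, 37, 39, 39, 39, 37, 37, 38, 38]
265 [35, 39, 42, 40, 51, 54, 45, 46, 55, 56, 56, 56, 44, 37, 39, 40, 38, 39, 38, 39, 37]
268 [36, 37, 41, 38, 38, 37, 37, 37, 38, 36, 37, 40, 40, 39, 40, 40, 38, 39, 37, 38, 35]
271 [35, 37, 38, 37, 40, 39, 37, 38, 38, 38, 38, 39, 39, 39, 39, 38, 40, 38, 39, 39, 36]
```

```bash
python3 -m handwheel '[[[0.06,-0.06,0],0],[[0,0,-0.4],0],[[0,0,-0.4],0],[[0,0,-0.4],0],[[0,0,-0.3],0],[[0,0,-0.2],0],[[0,0,0],0],[[0,0,0],0],[[0,0,0],0],[[0,0,0],0]]' | sed -n 2,4p; python3 -m handwheel '[[[0,0,0],0],[[0,0,0],0],[[0,0,0],0],[[0,0,0],0],[[0,0,0],0],[[0,0,0],0],[[0,0,0],0],[[0,0,0],0],[[0,0,0],0],[[0,0,0],0]]' 1; python3 st.py
```

```text
position: [463.7, -35.1, 42.9]
orientation: [-0.944, -2.914, -0.055]
wrist_force: [-0.3, 0.7, -0.6]
time: 35.9
position: [464.4, -34.3, 42.9]
orientation: [-0.944, -2.915, -0.058]
wrist_force: [2.9, 4.0, 3.9]
width: 10.7
gripper_force: 58.7
[ 0.65  0.57 -0.79  2.1   0.5   0.74  0.48] line 54.1 zaxis [-0.062  0.059 -0.996] [464.4 -34.3  42.9]
```

```bash
python3 -m handwheel '[[[0.17,-0.14,0],-0.87],[[0.15,-0.16,0],-0.87],[[0.13,-0.18,0],-0.87],[[0.11,-0.19,0],-0.87],[[0.08,-0.2,0],-0.87],[[0.06,-0.21,0],-0.87],[[0.03,-0.22,0],-0.87],[[0.01,-0.22,0],-0.87],[[-0.02,-0.22,0],-0.87],[[-0.05,-0.21,0],-0.87]]'; python3 st.py
```

```text
time: 36.9
position: [484.0, -93.9, 42.9]
orientation: [-2.47, -1.867, -0.117]
wrist_force: [2.1, 1.8, 5.0]
width: 10.7
gripper_force: 58.9
[ 0.55  0.48 -0.48  2.11  0.24  0.58 -0.36] line -15.9 zaxis [ 0.034  0.08  -0.996] [484.  -93.9  42.9]
```

```bash
python3 -m handwheel '[[[-0.07,-0.21,0],-0.87],[[-0.1,-0.2,0],-0.87],[[-0.12,-0.18,0],-0.87],[[-0.14,-0.17,0],-0.87],[[-0.16,-0.15,0],-0.87],[[-0.18,-0.13,0],-0.87],[[-0.19,-0.11,0],-0.87],[[-0.2,-0.08,0],-0.87],[[-0.21,-0.06,0],-0.87],[[-0.2,-0.03,0],-0.87]]'; python3 st.py
```

```text
time: 37.9
position: [436.3, -132.1, 42.9]
orientation: [3.131, 0.126, 0.136]
wrist_force: [12.0, 10.2, 0.3]
width: 10.7
gripper_force: 58.4
[ 0.29  0.37 -0.1   2.26  0.04  0.43 -1.32] line -85.4 zaxis [ 0.087 -0.002 -0.996] [ 436.3 -132.1   42.9]
```

```bash
python3 -m handwheel '[[[-0.03,0.02,0],0],[[-0.03,0.02,0],0],[[-0.03,0.01,0],0],[[0,0,0],0],[[0,0,0],0],[[0,0,0],0],[[0,0,0],0],[[0,0,0],0],[[0,0,0],0],[[0,0,0],0]]'; python3 st.py
```

```text
time: 38.9
position: [436.6, -131.9, 43.1]
orientation: [3.128, 0.134, 0.144]
wrist_force: [7.9, 2.0, -2.9]
width: 11.2
gripper_force: 58.5
[ 0.29  0.37 -0.1   2.26  0.05  0.42 -1.32] line -85.1 zaxis [ 0.092 -0.003 -0.996] [ 436.6 -131.9   43.1]
```

```bash
python3 -m handwheel '[[[0,0,0],0],[[0,0,0],0],[[0,0,0],0],[[0,0,0],0],[[0,0,0],0],[[0,0,0.2],0],[[0,0,0.5],0],[[0,0,1],0],[[0,0,1],0],[[0,0,1],0]]' 0.25; python3 -m handwheel '[[[0.8,0,0.5],0],[[0.8,0,0.5],0],[[0.8,0,0.5],0],[[0,0,0],0],[[0,0,0],0],[[0,0,0],0],[[0,0,0],0],[[0,0,0],0],[[0,0,0],0],[[0,0,0],0]]'|sed -n 2,6p; python3 shot.py w16; python3 - <<'E'
from meas import *
c=json.load(open("w16.json")); g=cv2.cvtColor(cv2.imread("pics/w16.png"),6)
a=np.radians(4.5); ex=np.array([np.cos(a),np.sin(a)]); ey=np.array([-ex[1],ex[0]]); O=np.array([374.5,-177])
ins=lambda q:0<=q[0]<640 and 0<=q[1]<400
for nm,P in (("pin exp",[435.6,-131.8,66]),("pivot",[431.4,-78,36]),("case ctr",[370,-177.6,46])): print(nm,proj("wrist",P,c).round(1))
for y in(60,45,40,35,30,10,-20,-50): # profile along dock x at z=34
    print(y,[int(g[int(q[1]),int(q[0])]) if ins(q) else -1 for x in range(30,84,2) for q in [proj("wrist",np.r_[O+ex*x+ey*y,34],c)]])
E
```

```text
time: 39.9
position: [433.3, -131.6, 155.0]
orientation: [3.13, 0.134, 0.135]
wrist_force: [1.2, -0.7, -0.6]
width: 32.4
gripper_force: 0.0
position: [505.4, -131.7, 198.4]
orientation: [3.13, 0.134, 0.135]
wrist_force: [-0.8, 0.2, 0.3]
width: 32.1
gripper_force: 0.0
[ 505.4 -131.7  198.4] [ 0.28  0.22 -0.12  1.98  0.02  0.86 -1.33] 40.9
pin exp [312.9 267.3]
pivot [264.5 254.4]
case ctr [348.1 311.7]
60 [242, 242, 243, 202, 161, 113, 106, 65, 65, 66, 64, 65, 65, 64, 234, 255, 255, 255, 255, 255, 254, 165, 135, 61, 41, 41, 44]
45 [243, 243, 243, 180, 131, 118, 106, 91, 78, 105, 112, 102, 43, 34, 69, 93, 96, 187, 229, 253, 247, 195, 132, 58, 41, 40, 40]
40 [242, 242, 244, 177, 129, 116, 100, 73, 79, 92, 97, 108, 97, 51, 32, 32, 33, 33, 33, 33, 102, 159, 132, 59, 40, 41, 42]
35 [242, 242, 244, 243, 129, 117, 109, 91, 66, 72, 76, 71, 35, 33, 32, 32, 31, 33, 60, 153, 206, 171, 132, 66, 48, 47, 48]
30 [241, 241, 243, 242, 130, 116, 106, 65, 65, 65, 64, 65, 65, 63, 59, 41, 39, 46, 47, 47, 48, 66, 70, 67, 49, 48, 47]
10 [242, 243, 242, 192, 136, 116, 107, 65, 64, 65, 65, 65, 66, 65, 56, 42, 41, 45, 47, 53, 72, 71, 69, 67, 68, 69, 68]
-20 [154, 155, 155, 155, 155, 155, 155, 156, 155, 155, 156, 156, 156, 155, 152, 120, 108, 86, 71, 57, 59, 57, 64, 62, 63, 63, 63]
-50 [164, 163, 163, 151, 130, 117, 114, 95, 87, 66, 65, 64, 65, 63, 55, 40, 39, 40, 44, 47, 48, 46, 48, 46, 47, 46, 48]
```

```bash
sed -n '1,/return/p' c.py > c2.py; cat >> c2.py <<'E'
co=[[411.2,-99.8],[422.7,-248.1],[328.7,-255.4],[317.1,-107.3]]; px=[proj("wrist",np.r_[p,46],c) for p in co]; print(np.round(px).tolist())
fl,fr,nr,nl=px
L={}
for k,(a,b,z,ax) in {"right":(fr,nr,46,0),"near":(nr,nl,46,1),"left":(nl,fl,46,0),"far":(fl,fr,46,1)}.items():
    try: l=L[k]=e2(a,b,z,ax,4); print(k,"yaw",ang(l,ax).round(2),l[2].round(2),l[3],(X(l,(np.array([370,-177.6]),np.array([.997,.0785])) if ax else (np.array([370,-177.6]),np.array([-.0785,.997])))).round(1))
    except Exception as ex: print(k,ex)
E
python3 c2.py w16
```

```text
[[282.0, 276.0], [415.0, 275.0], [404.0, 339.0], [286.0, 342.0]]
right yaw 16.65 0.55 7 [ 376.4 -258.5]
near yaw 5.28 0.15 18 [ 323.1 -181.3]
left yaw -0.55 0.33 16 [ 364.3 -105.8]
far yaw 4.83 0.12 21 [ 418.2 -173.8]
```

```bash
python3 -c "
from plant import r
print(r.sign_off())"
```

```text
the job is handed in; nothing more can be done
None
```

The smaller case is docked square on both stop pads, pulled onto them at about 13.5 N at the wrist (roughly 11–13 N on the pads) for 0.9 s, and the latch arm is swung to its end stop behind it. The job was handed in at 40.9 s with the robot clear. One over-turn before the peg ran joint 7 to its limit and briefly dropped the open gripper, touching nothing that I could detect.

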